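Shut and lock the hob guard

ROBOT

A 7-joint arm with a two-finger parallel gripper is mounted at the origin on a cart in front of the work surface, level with it; the furniture and walls round the work are solid. World frame = base frame: x ahead of the robot, y to its left, z up, the work surface at z = 0. Lengths are in m, angles in degrees, forces in N, time in s.
With the tool pointing down it reaches from about 0.4 to 0.875 m from the base axis. Payload 6.5 kg.
Tool frame: the origin (TCP) lies at the very end of the fingers, on their centre line; the grasp point (between the pads) lies arm.tcp_to_grasp behind it (arm.tcp_to_grasp is the distance from the TCP to the grasp point, in m); z points along the fingers, y is the line along which they close (so a half turn about z gives the same grasp; the last joint's range is limited). The gripper opens to 85 mm and grips with 20 to 120 N. Pads are 22 mm wide; open, the fingers measure 114 mm over their backs; the gripper's body (76 mm by 85 mm) begins 54 mm behind the grasp point. The pads swing forward as they close: fully open they stand 13 mm farther back than shut.
Start: joints at [69.488, 30.733, -0.252, 88.115, 0.149, 61.152, -4.079], TCP at [0.187, -0.623, 0.231] pointing down, gripper open.
Joint ranges: [-154.64, 154.64], [-21.42, 123.67], [-72.66, 72.17], [13.99, 137.28], [-74.86, 254.86], [10.95, 109.41], [-158.01, 158.01]. Speed limits (degrees/s): [136.94, 136.94, 180, 180, 180, 180, 180].

INTERFACE

Orientations are given as [roll, pitch, yaw] about the fixed x, y, z axes, in that order (R = Rz(yaw) Ry(pitch) Rx(roll)).
In Python, from workcell import readout, cams, arm gives the robot as it stands. The module is installed in compiled form; this text tells all that it offers.
- The arm moves only by the tool play_rows, never from a script. Its argument "commands" is a list of rows, each a list of 7 numbers: the turn, a rotation vector about the world's x, y, z in rad, then the shift along the world's x, y, z in cm, then the gripper command: -1 is shut, 1 is fully open, values between are in proportion. In form: [[rx, ry, rz, x, y, z, fingers], ...]. A call has 1 to 5 rows; each row shifts and turns the commanded pose from where the row before left it; what a row does not reach is not made up. A row lasts 1/12 s, in which the tool goes at most 41.7 mm and 7.16 degrees, less where a joint would pass 70% of its speed; a pose out of reach is approached as far as the arm can. A call is refused whole if a number of a shift passes 4.17 or a number of a turn 0.125, either way. A call with a gripper value outside its range is refused whole. The fingers move at their own pace and stop on an object; "force" is the grip in N (left out, the last holds). Time passes only in rows, so rows that do not move let the fingers close. It gives the time, the measured TCP pose, the force, the opening and the grip force at its end, in the units of the state.
- readout.read_state(): the state, without advancing time (a new reading comes with each control period).
- cams.grab_frame(name): name is "scene" or "top"; returns a dict with "pixels" (384x512x3 uint8, red, green, blue), "K" (3x3 intrinsics, pixels), "camera_from_world" (4x4, takes a point from world to camera coordinates). Camera axes: x right, y down, z forward; pixel columns grow to the right and rows downward; lengths in m; the calibration is good to about 2 mm. A picture is of the moment at which its call begins. There is no depth.
- arm.finish_job(): hands the job in; it is judged then, once.
The state is a dict: "time_s": time; "joints": joint angles; "dq": joint speeds; "effort": joint torques, N m; "ee_pos": TCP position; "ee_rot": TCP orientation; "force": force on the tool from outside, world axes, zero at the start; "wrist_torque": the same for the moment, N m; "gripper_width": finger opening in m; "grasp_force": force on a finger pad.
Only numpy, scipy, OpenCV 4.12 (cv2) and the standard library are available. Lean on these libraries where they do the work, as an engineer would, in place of code of your own. Each camera call takes 0.05 s, during which the arm holds its last target. There are 200 camera calls.

TASK

The guard along the front of the hob stands open. Swing its bar shut by pushing near the free end until you feel it rest against the stop at the back of its keeper; then take the loose pin out of its stand and let it down through both lugs of the keeper and the eye of the bar until its collar rests on the top lug. Push the bar gently, without ramming it into the stop, and leave the frying pan and the fish tin where they are.

Things in the scene. Friction and masses are not known exactly. Their poses are not given: they have to be found in the camera images.
- pivot (a point): Fixed pivot post of the guard: steel, 12 mm thick, round cap 22 mm wide, top 66 mm above the hob. Point on its axis, 58 mm above the hob. A low steel sill runs from it along x to the keeper; y points away from the robot, z up. The bar turns about the post with 1 mm of play.
- keeper_about (a point): Where the keeper's hole would be if the keeper sat midway in its screw slots: on the sill's x axis, 220 mm from the pivot, 48 mm above the hob (top face of the keeper's upper lug); axes as for pivot. The true keeper is screwed down, each time differently, up to 16 mm either way along y from here, so its stop has to be felt.
- bar_push (a point): Aluminium bar of the guard, turning on the pivot: 20 mm wide, its top 58 mm and underside 18 mm above the hob; it stays where left. Point: its middle, 160 mm from the pivot, 38 mm up; push here on its +y side. x points to the free end. Shut, x is within 0.08 rad of the guard's x; open, it is turned 0.42 to 0.76 rad anticlockwise (from above), so shut it clockwise, towards the robot.
- bar_eye (a point): Eye in the bar's tongue (26 mm wide, 14 mm thick, upper face 33 mm above the hob): an upright hole of 12 mm, 220 mm from the pivot; the tongue ends 35 mm beyond it. Point: centre of the hole at the tongue's top face; axes as for bar_push. The bar weighs 0.3 to 0.65 kg and slides with 1 to 5 N on a small foot.
- bar_tongue (a point): Middle of the tongue, 26 mm above the hob, 215 mm from the pivot. It enters the keeper from +y, between two steel lugs (0 to 13 and 38 to 48 mm above the hob, 42 mm along x, each with an upright 10.5 mm hole), and meets a back stop 48 mm high. When it rests there, the lugs' holes are in line with the eye within 2 mm. Over 30 N on the bar counts as ramming.
- pin_grip (a point): Loose locking pin, upright, 83 mm long, 60 g: 8 mm steel shank 46 mm long with its lowest 8 mm tapered, collar 20 mm wide above it, then a round black knob 15 mm thick. Point on the axis, 72 mm above the pin's tip, 26 mm above the collar's underside, 11 mm below the top: grip the knob here. It starts in a fixed grey block, 60 mm square, 50 mm high, collar on the block.
- pin_tip (a point): The pin's lower point, on its axis, 72 mm below pin_grip.
- frying_pan: Dark frying pan, 270 mm bowl, 65 mm high, standing on the hob left of the bar with its handle towards the robot; loose, to be left alone. Origin 84 mm from the bowl's centre towards the handle, at hob level.
- fish_tin: Round tin, 86 mm across, 40 mm high, standing on the hob; loose, to be left alone. Origin at the centre of its underside.

How it is judged:
By the outcome, as a careful person would: the job done as asked, in the order asked, and still so for the second after the job is handed in, with the robot touching nothing.
It also fails if it takes over 54 s, if anything falls off the work surface, if the arm or the gripper's body presses on something with over 40 N, if the wrist force passes 120 N, or if a joint passes its speed limit or range.

## Working session

There is one attempt and no reset: what is moved stays moved. The work goes in short steps, Python scripts to look and compute and a tool call to move; the robot and the scene stay as the last step left them, time stands still between calls to the robot, and variables do not carry over. Pictures are saved under pics/ and viewed, at most 10 in all, crops included, and the job is handed in when it is done.

Besides the shell and the picture viewer there is one more tool, called after "Call:" as name(argument=value, ...), one argument or row to a line, values as JSON. play_rows: Moves the arm, as the interface text tells. Its arguments: {"type":"object","properties":{"commands":{"type":"array","items":{"type":"array","items":{"type":"number"}}},"force":{"type":"number"}},"required":["commands"]}

```bash
mkdir -p pics; cat > h.py <<'E'
import numpy as np,cv2
from workcell import readout,cams,arm
def grab(n,f=None):
    d=cams.grab_frame(n)
    if f: cv2.imwrite('pics/'+f,d['pixels'][:,:,::-1])
    return d
def ray(d,u,v,z):
    T=d['camera_from_world'];R=T[:3,:3];t=T[:3,3];c=-R.T@t
    r=R.T@np.linalg.inv(d['K'])@np.array([u,v,1.]);return c+r*(z-c[2])/r[2]
def proj(d,p):
    q=d['K']@(d['camera_from_world']@np.append(p,1))[:3];return q[:2]/q[2]
E
python3 - <<'E'
from h import *
print(readout.read_state(),arm.tcp_to_grasp)
for n in('scene','top'):
    d=grab(n);T=d['camera_from_world'];print(n,d['K'].tolist(),-T[:3,:3].T@T[:3,3])
    cv2.imwrite(f'pics/{n}1.png',cv2.resize(d['pixels'][:,:,::-1],(800,600),interpolation=cv2.INTER_CUBIC))
E
```

```text
{'time_s': 0.0, 'joints': array([69.48761975, 30.77795061, -0.25477746, 88.17067933,  0.14818867,
       61.15008263, -4.08143597]), 'dq': array([-0.00584326, -0.08855832,  0.06199513, -0.06104654,  0.001899  ,
        0.05535992,  0.05357512]), 'effort': array([ 2.54472534e-04, -5.83404315e+01,  1.04826350e+00, -2.59105897e+01,
        1.22509259e-02,  9.50420334e-03, -1.09531814e-05]), 'ee_pos': array([ 0.18680755, -0.62192741,  0.23040799]), 'ee_rot': array([-1.79901818e+02,  6.30503470e-03,  1.67215709e+01]), 'force': array([ 0.31292924, -0.13669668, -0.98407151]), 'wrist_torque': array([0.00553532, 0.03056515, 0.03116323]), 'grasp_force': 0.0, 'gripper_width': 0.08555873441562986} 0.0187
scene [[419.4690181229188, 0.0, 263.9614444985049], [0.0, 419.4690181229188, 194.23179659700443], [0.0, 0.0, 1.0]] [ 0.05846846 -0.39541524  0.68205929]
top [[408.8464837316671, 0.0, 252.12700860101566], [0.0, 408.8464837316671, 192.90152439529015], [0.0, 0.0, 1.0]] [ 0.45027339 -0.02762517  0.9728126 ]
```

View pics/scene1.png

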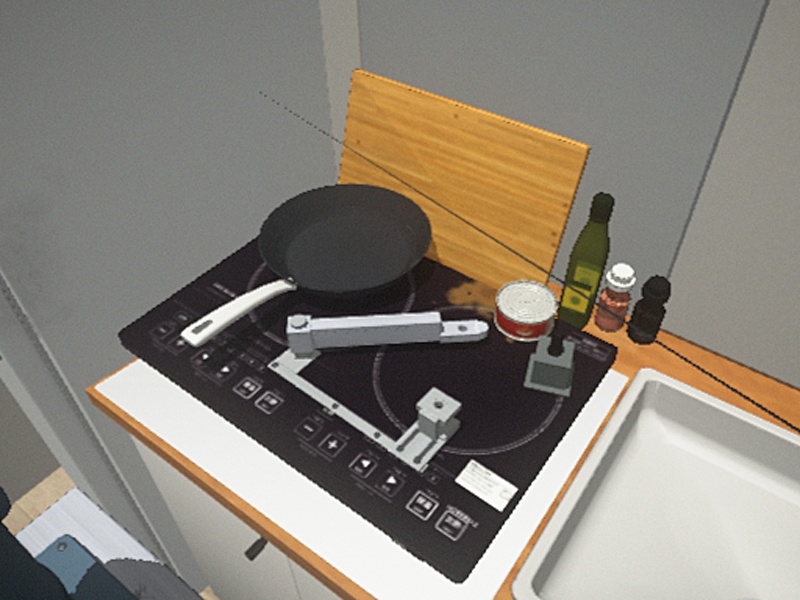

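View pics/top1.png

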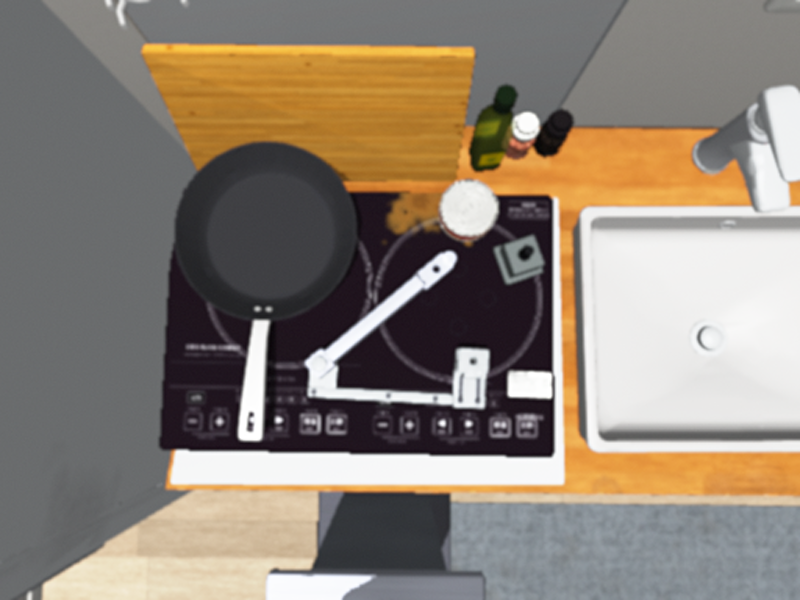

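The scene view shows the bar open, with the keeper front right, the pin in its block at (555,345), the tin at (525,305) and the pan at left. In the top view (800 px scale) the pivot cap is at (320,362), the eye (436,268), the keeper hole (473,361) and the knob (527,253).

```bash
python3 - <<'E'
from h import *
d=grab('top');s=.64
for n,u,v,z in[('pivot',320,362,.066),('eye',436,268,.033),('keeper',473,361,.048),('pin',527,253,.083),('tin',468,208,.04),('tongue end',454,256,.033),('handle end',250,438,.05),('handletop',262,312,.06),('olive',500,98,.15)]:
    print(n,ray(d,u*s,v*s,z).round(4))
im=d['pixels'][145:275,185:360,::-1]
cv2.imwrite('pics/c1.png',cv2.resize(im,None,fx=4.5,fy=4.5,interpolation=cv2.INTER_CUBIC))
e=grab('scene');im=e['pixels'][190:310,165:375,::-1]
cv2.imwrite('pics/c2.png',cv2.resize(im,None,fx=3.8,fy=3.8,interpolation=cv2.INTER_CUBIC))
E
```

```text
pivot [0.4592 0.0791 0.066 ]
eye [ 0.6003 -0.0866  0.033 ]
keeper [ 0.4628 -0.1393  0.048 ]
pin [ 0.6148 -0.2118  0.083 ]
tin [ 0.69   -0.1337  0.04  ]
tongue end [ 0.6186 -0.1134  0.033 ]
handle end [0.3509 0.1782 0.05  ]
handletop [0.5299 0.1646 0.06  ]
olive [ 0.8127 -0.1645  0.15  ]
```

View pics/c1.png

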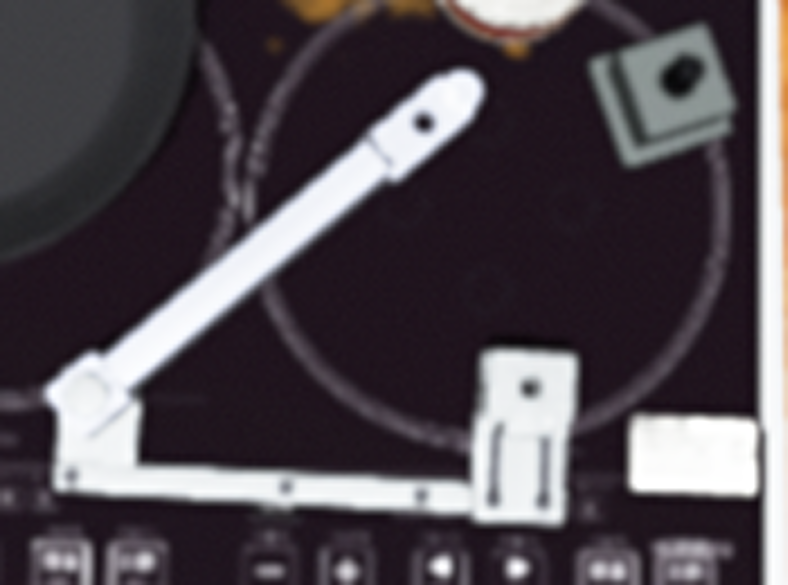

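View pics/c2.png

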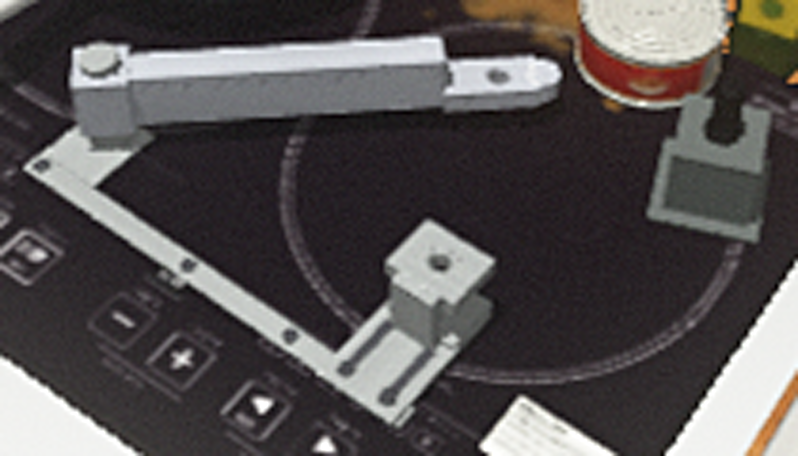

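The crops show clear holes. Top crop: eye (424,122), lug hole (530,388), pivot (88,391), knob (682,76). Scene crop: eye (499,76), lug hole (440,262), pivot (100,58), knob (725,~110), dark against the hob. I'll refine these and triangulate.

```bash
python3 - <<'E'
from h import *
t=grab('top');s=grab('scene')
P=lambda d:d['K']@d['camera_from_world'][:3]
def blob(d,u,v,r):
    g=cv2.cvtColor(d['pixels'],cv2.COLOR_RGB2GRAY).astype(float)
    u0,v0=int(round(u)),int(round(v));w=g[v0-r:v0+r+1,u0-r:u0+r+1]
    k=np.clip(np.median(w)*.9-w,0,None);yy,xx=np.mgrid[-r:r+1,-r:r+1]
    return np.array([u0+(k*xx).sum()/k.sum(),v0+(k*yy).sum()/k.sum()])
c1=lambda u,v:np.array([185+u/4.5-.4,145+v/4.5-.4]);c2=lambda u,v:np.array([165+u/3.8-.4,190+v/3.8-.4])
D={'eye':(blob(t,*c1(424,122),3),blob(s,*c2(499,76),2),.033),'hole':(blob(t,*c1(530,388),3),blob(s,*c2(440,262),3),.048),'pivot':(c1(88,391),c2(100,58),.066)}
for n,(a,b,z) in D.items():
    X=cv2.triangulatePoints(P(t),P(s),a,b).ravel();print(n,a,b,(X[:3]/X[3]).round(4),ray(t,*a,z).round(4),ray(s,*b,z).round(4))
g=cv2.cvtColor(t['pixels'],cv2.COLOR_RGB2GRAY);print(g[152:172,326:348])
# block top outline in top view
g2=cv2.cvtColor(s['pixels'],cv2.COLOR_RGB2GRAY);print(g2[205:235,345:366])
E
```

```text
eye [278.70789024 171.82293448] [295.14925373 209.51442786] [ 0.599  -0.0851  0.0328] [ 0.5995 -0.0859  0.033 ] [ 0.5981 -0.0846  0.033 ]
hole [302.30455635 230.86091127] [280.14897714 259.03020457] [ 0.463  -0.1383  0.0464] [ 0.4632 -0.1384  0.048 ] [ 0.4618 -0.1387  0.048 ]
pivot [204.15555556 231.48888889] [190.91578947 204.86315789] [0.4589 0.0816 0.063 ] [0.4596 0.0805 0.066 ] [0.4564 0.08   0.066 ]
[[ 59  65  64  56  47  44  53  68  84 100 114 127 133 140 140 124  90  46
   25  20  24  24]
 [ 48  58  68  74  78  85 100 113 125 131 139 143 145 147 146 135 105  62
   28  21  23  25]
 [ 59  78  92 104 115 125 134 140 144 146 146 147 146 145 146 141 119  78
   38  21  23  24]
 [ 99 114 125 133 141 142 146 147 147 145 140 141 141 144 145 145 132  99
   54  26  23  22]
 [134 140 144 146 147 148 148 147 142 127 115 115 121 130 138 142 139 115
   70  32  23  24]
 [146 147 148 147 147 147 147 140 125  97  75  72  82  93 110 131 139 124
   83  41  22  22]
 [148 148 147 147 147 146 138 122  92  61  39  37  42  51  76 109 134 131
  101  54  27  23]
 [148 146 147 147 146 136 114  85  54  30
[... 3139 characters left out ...]
2 126 126 130 110  73  57  43  43  31  49  62 106 131 123 121
  122 128 133]
 [126 119 122 121 122 125 128 128 118  94  85  70 104 132 129 126 121 121
  124 122 127]
 [122 121 124 122 121 123 124 121 131 131 125 131 125 123 126 125 123 123
  126 123 118]
 [126 122 123 125 124 123 123 120 121 121 122 122 123 120 120 124 123 119
  126 127 115]
 [104 106 117 119 121 123 123 126 127 121 124 125 122 120 127 123 122 122
  125 126 104]
 [ 67  59  63  83  97 101 109 118 118 124 124 123 122 128 126 124 119 123
  124 128 108]
 [ 73  66  70  69  62  57  73  77  89 104 107 121 113 120 121 126 129 126
  127 126  98]
 [ 71  71  72  69  72  69  76  72  62  62  68  68  71  90 106 107 115 119
  123 129  95]]
```

```bash
python3 - <<'E'
from h import *
t=grab('top');s=grab('scene')
print(ray(t,337.6,159.6,.087),ray(t,336,161,.054))
for p in ([.615,-.211],[.612,-.211],[.612,-.214]):
    print(p,[(proj(t,[*p,z]).round(1),proj(s,[*p,z]).round(1)) for z in(.05,.054,.083,.087)])
g=cv2.cvtColor(t['pixels'],cv2.COLOR_RGB2GRAY)
m=((g>100)&(g<165)).astype(np.uint8);m[:, :310]=0;m[:,352:]=0;m[:145]=0;m[:186][:, :]*=1;m[184:]=0
c=max(cv2.findContours(m,0,2)[0],key=cv2.contourArea);r=cv2.minAreaRect(c);print(r)
print(ray(t,*r[0],.05)); print([ray(t,*p,.05).round(4) for p in cv2.boxPoints(r)])
im=s['pixels'][195:245,330:385,::-1].astype(float);im=np.clip(im*1.8,0,255).astype(np.uint8)
a=cv2.resize(im,(440,400),interpolation=cv2.INTER_CUBIC)
im=np.clip(t['pixels'][145:195,315:360,::-1].astype(float)*1.8,0,255).astype(np.uint8)
cv2.imwrite('pics/k.png',np.hstack([a,cv2.resize(im,(360,400),interpolation=cv2.INTER_CUBIC)]))
E
```

```text
[ 0.61924651 -0.21178141  0.087     ] [ 0.62227492 -0.21495808  0.054     ]
[0.615, -0.211] [(array([334. , 164.4]), array([353.1, 225.5])), (array([334.3, 164.1]), array([353.4, 224.2])), (array([336.9, 161.8]), array([355.6, 214.2])), (array([337.3, 161.5]), array([355.9, 212.8]))]
[0.612, -0.211] [(array([334. , 165.7]), array([352.4, 226.4])), (array([334.3, 165.4]), array([352.7, 225.1])), (array([336.9, 163.2]), array([354.9, 215.2])), (array([337.3, 162.9]), array([355.2, 213.7]))]
[0.612, -0.214] [(array([335.3, 165.8]), array([353.8, 227.1])), (array([335.6, 165.5]), array([354.1, 225.7])), (array([338.3, 163.2]), array([356.3, 215.8])), (array([338.7, 162.9]), array([356.6, 214.4]))]
((332.4000244140625, 165.70001220703125), (24.349538803100586, 26.87936019897461), 71.56504821777344)
[ 0.6120622  -0.20741715  0.05      ]
[array([ 0.6287, -0.1696,  0.05  ]), array([ 0.649 , -0.2282,  0.05  ]), array([ 0.5955, -0.2451,  0.05  ]), array([ 0.5755, -0.1868,  0.05  ])]
```

View pics/k.png

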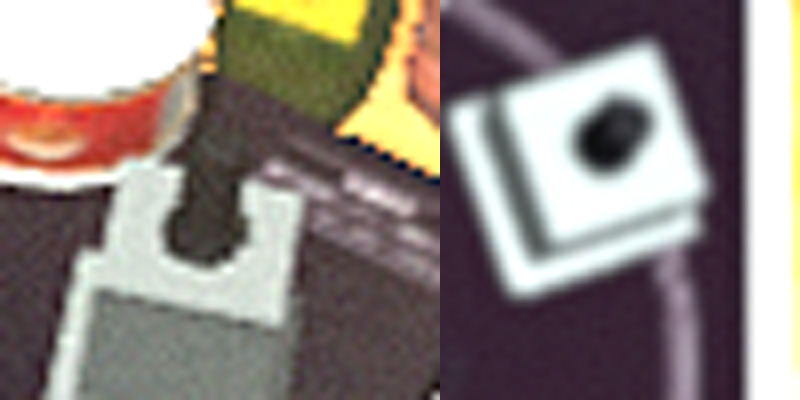

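The collar spans x 162–250 in the left crop with its bottom at 265. In the right crop the collar's left edge is at 572 and its bottom at 177, and the knob's top right is at (653,93). The bearing block top is clear of the knob.

```bash
python3 - <<'E'
from h import *
t=grab('top');s=grab('scene')
print(ray(s,355.7-.4,224.9-.4,.05),ray(t,336-.4,162.5-.4,.053),ray(t,338.2-.4,160-.4,.087))
P=lambda d:d['K']@d['camera_from_world'][:3]
# bar direction & push frame
e=np.array([.5988,-.0853]);p=np.array([.4585,.0805]);u=(e-p);print(np.linalg.norm(u));u/=np.linalg.norm(u)
print(u,np.degrees(np.arctan2(u[0],-u[1])))
E
```

```text
[ 0.61991739 -0.21331698  0.05      ] [ 0.61991142 -0.214219    0.053     ] [ 0.61925032 -0.2122205   0.087     ]
0.21719514267128534
[ 0.64596288 -0.76336882] 40.23790738812583
```

Pin axis ≈ (0.620, −0.213), lug hole ≈ (0.463, −0.1385), pivot ≈ (0.458, 0.081), bar open about 40°. All of these match the given sizes. Next I move above the far side of the bar with the fingers shut.

Call:
play_rows(
  commands=[
    [0, 0, 0, 2.25, 3.37, 0, -1],
    [0, 0, 0, 2.25, 3.37, 0, -1],
    [0, 0, 0, 2.25, 3.37, 0, -1],
    [0, 0, 0, 2.25, 3.37, 0, -1],
    [0, 0, 0, 2.25, 3.37, 0, -1],
  ],
)

```text
time_s: 0.92
ee_pos: [0.3003, -0.4524, 0.2315]
ee_rot: [180.0, -0.0, 16.7]
force: [-0.2, -0.1, 0.4]
gripper_width: 0.0255
grasp_force: 0.0
```

Call:
play_rows(
  commands=[
    [0, 0, 0, 2.25, 3.37, 0, -1],
    [0, 0, 0, 2.25, 3.37, 0, -1],
    [0, 0, 0, 2.25, 3.37, 0, -1],
    [0, 0, 0, 2.25, 3.37, 0, -1],
    [0, 0, 0, 2.25, 3.37, 0, -1],
  ],
)

```text
time_s: 1.33
ee_pos: [0.4128, -0.2839, 0.2317]
ee_rot: [180.0, -0.0, 16.7]
force: [1.0, -0.0, -0.4]
gripper_width: 0.0001
grasp_force: 0.0
```

Call:
play_rows(
  commands=[
    [0, 0, 0, 2.25, 3.37, 0, -1],
    [0, 0, 0, 2.25, 3.37, 0, -1],
    [0, 0, 0, 2.25, 3.37, 0, -1],
    [0, 0, 0, 2.25, 3.37, 0, -1],
    [0, 0, 0, 2.25, 3.37, 0, -1],
  ],
)

```text
time_s: 1.75
ee_pos: [0.5254, -0.1153, 0.2316]
ee_rot: [180.0, -0.0, 16.7]
force: [0.8, 0.2, -0.7]
gripper_width: -0.0003
grasp_force: 0.0
```

Call:
play_rows(
  commands=[
    [0, 0, 0, 2.25, 3.37, 0, -1],
    [0, 0, 0, 2.25, 3.37, 0, -1],
    [0, 0, 0, 2.25, 3.37, 0, -1],
    [0, 0, 0, 0, 0, 0, -1],
    [0, 0, 0, 0, 0, 0, -1],
  ],
)

```text
time_s: 2.17
ee_pos: [0.5927, -0.0127, 0.2311]
ee_rot: [-179.9, -0.0, 17.0]
force: [-0.6, -0.6, 0.1]
gripper_width: 0.0001
grasp_force: 0.0
```

Call:
play_rows(
  commands=[
    [0, 0, 0, 0, 0, -4, -1],
    [0, 0, 0, 0, 0, -4, -1],
    [0, 0, 0, 0, 0, -4, -1],
    [0, 0, 0, 0, 0, -4, -1],
    [0, 0, 0, 0, 0, -4, -1],
  ],
)

```text
time_s: 2.58
ee_pos: [0.5914, -0.0183, 0.0299]
ee_rot: [179.9, 0.0, 16.6]
force: [0.9, 0.6, -0.6]
gripper_width: -0.0001
grasp_force: 0.0
```

```bash
python3 - <<'E'
from h import *
st=readout.read_state();print(st['ee_pos'],st['force'])
c=np.array([.4585,.0805]);f=lambda th,d,r=.160:c+r*np.array([np.sin(th),-np.cos(th)])+d*np.array([np.cos(th),np.sin(th)])
prev=st['ee_pos'][:2]
for th,d in[(40,.03),(36,.025),(32,.025),(28,.025),(24,.025),(20,.025),(16,.025),(12,.025),(9,.025),(6,.025),(3,.025),(1,.025)]:
    q=f(np.radians(th),d);print(th,q.round(4),((q-prev)*100).round(2));prev=q
E
```

```text
[ 0.59142033 -0.01831243  0.02993538] [ 0.85398632  0.59307924 -0.56689631]
40 [ 0.5843 -0.0228] [-0.71 -0.45]
36 [ 0.5728 -0.0342] [-1.16 -1.15]
32 [ 0.5645 -0.0419] [-0.83 -0.77]
28 [ 0.5557 -0.049 ] [-0.88 -0.71]
24 [ 0.5464 -0.0555] [-0.93 -0.65]
20 [ 0.5367 -0.0613] [-0.97 -0.58]
16 [ 0.5266 -0.0664] [-1.01 -0.51]
12 [ 0.5162 -0.0708] [-1.04 -0.44]
9 [ 0.5082 -0.0736] [-0.8  -0.28]
6 [ 0.5001 -0.076 ] [-0.81 -0.24]
3 [ 0.4918 -0.078 ] [-0.82 -0.2 ]
1 [ 0.4863 -0.079 ] [-0.56 -0.11]
```

Call:
play_rows(
  commands=[
    [0, 0, 0, -0.4, -0.3, 0, -1],
    [0, 0, 0, -0.4, -0.3, 0, -1],
    [0, 0, 0, -0.4, -0.4, 0, -1],
    [0, 0, 0, -0.4, -0.4, 0, -1],
    [0, 0, 0, -0.4, -0.4, 0, -1],
  ],
)

```text
time_s: 3.0
ee_pos: [0.5738, -0.0348, 0.0343]
ee_rot: [179.9, -0.3, 16.7]
force: [0.9, 1.1, 1.0]
gripper_width: -0.0001
grasp_force: 0.8
```

Call:
play_rows(
  commands=[
    [0, 0, 0, -0.4, -0.4, 0, -1],
    [0, 0, 0, -0.4, -0.4, 0, -1],
    [0, 0, 0, -0.4, -0.4, 0, -1],
    [0, 0, 0, -0.45, -0.35, 0, -1],
    [0, 0, 0, -0.45, -0.35, 0, -1],
  ],
)

```text
time_s: 3.42
ee_pos: [0.5509, -0.0532, 0.0316]
ee_rot: [180.0, -0.0, 16.7]
force: [1.9, 1.9, 1.1]
gripper_width: -0.0002
grasp_force: 1.0
```

Call:
play_rows(
  commands=[
    [0, 0, 0, -0.5, -0.35, 0, -1],
    [0, 0, 0, -0.5, -0.32, 0, -1],
    [0, 0, 0, -0.5, -0.3, 0, -1],
    [0, 0, 0, -0.5, -0.28, 0, -1],
    [0, 0, 0, -0.5, -0.25, 0, -1],
  ],
)

```text
time_s: 3.83
ee_pos: [0.525, -0.0684, 0.031]
ee_rot: [-180.0, 0.1, 16.7]
force: [1.3, 1.4, 0.0]
gripper_width: 0.0001
grasp_force: 0.5
```

Call:
play_rows(
  commands=[
    [0, 0, 0, -0.4, -0.18, 0, -1],
    [0, 0, 0, -0.4, -0.15, 0, -1],
    [0, 0, 0, -0.3, -0.1, 0, -1],
    [0, 0, 0, -0.3, -0.1, 0, -1],
    [0, 0, 0, -0.3, -0.1, 0, -1],
  ],
)

```text
time_s: 4.25
ee_pos: [0.5088, -0.0743, 0.0313]
ee_rot: [180.0, -0.0, 16.7]
force: [0.8, 0.2, -0.9]
gripper_width: -0.0
grasp_force: 0.5
```

```bash
python3 - <<'E'
from h import *
st=readout.read_state();print(st['ee_pos'],st['force'])
t=grab('top');cv2.imwrite('pics/p.png',cv2.resize(t['pixels'][145:275,185:360,::-1],None,fx=4.5,fy=4.5,interpolation=cv2.INTER_CUBIC))
E
```

```text
[ 0.50877482 -0.07428147  0.03128153] [ 0.76877125  0.2242761  -0.93351716]
```

View pics/p.png

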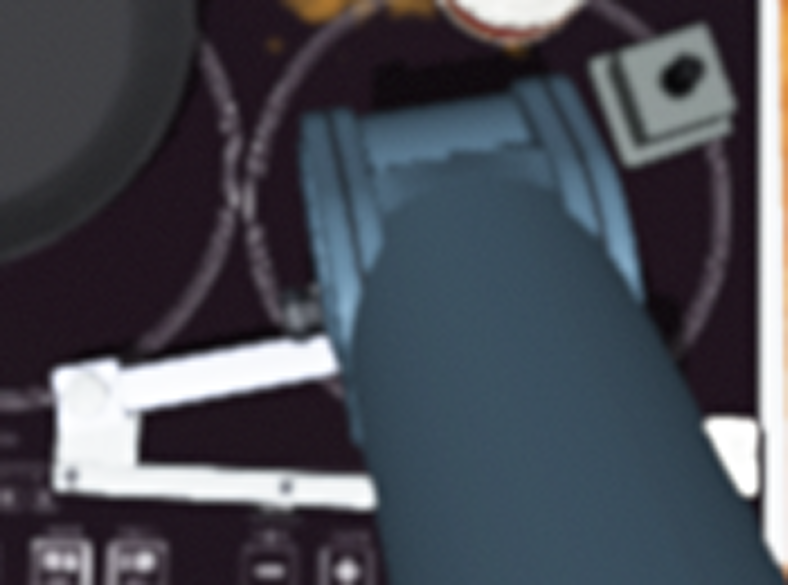

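The bar is following and stands at about 9° (its visible edge runs from (120,375) to (335,345)); the arm hides the keeper. I slow down from here.

Call:
play_rows(
  commands=[
    [0, 0, 0, -0.2, -0.06, 0, -1],
    [0, 0, 0, -0.2, -0.06, 0, -1],
    [0, 0, 0, -0.2, -0.06, 0, -1],
    [0, 0, 0, -0.2, -0.05, 0, -1],
    [0, 0, 0, -0.2, -0.05, 0, -1],
  ],
)

```text
time_s: 4.72
ee_pos: [0.499, -0.077, 0.0313]
ee_rot: [-180.0, -0.0, 16.7]
force: [1.4, 0.3, -0.4]
gripper_width: -0.0002
grasp_force: 0.5
```

Call:
play_rows(
  commands=[
    [0, 0, 0, -0.12, -0.03, 0, -1],
    [0, 0, 0, -0.12, -0.03, 0, -1],
    [0, 0, 0, -0.12, -0.03, 0, -1],
    [0, 0, 0, -0.12, -0.03, 0, -1],
    [0, 0, 0, -0.12, -0.03, 0, -1],
  ],
)

```text
time_s: 5.13
ee_pos: [0.493, -0.0785, 0.0313]
ee_rot: [180.0, -0.0, 16.7]
force: [2.1, 0.9, -0.6]
gripper_width: -0.0
grasp_force: 0.6
```

Call:
play_rows(
  commands=[
    [0, 0, 0, -0.1, -0.01, 0, -1],
    [0, 0, 0, -0.1, -0.01, 0, -1],
    [0, 0, 0, -0.08, 0, 0, -1],
    [0, 0, 0, -0.08, 0, 0, -1],
  ],
)

```text
time_s: 5.47
ee_pos: [0.4894, -0.0789, 0.0313]
ee_rot: [180.0, -0.0, 16.7]
force: [1.6, 0.1, -0.1]
gripper_width: 0.0001
grasp_force: 0.6
```

Call:
play_rows(
  commands=[
    [0, 0, 0, -0.06, 0, 0, -1],
    [0, 0, 0, -0.06, 0, 0, -1],
  ],
)

```text
time_s: 5.63
ee_pos: [0.4882, -0.0789, 0.0313]
ee_rot: [180.0, -0.0, 16.7]
force: [2.1, -0.1, 0.2]
gripper_width: -0.0002
grasp_force: 0.6
```

Call:
play_rows(
  commands=[
    [0, 0, 0, -0.05, 0, 0, -1],
    [0, 0, 0, -0.05, 0, 0, -1],
    [0, 0, 0, 0, 0, 0, -1],
  ],
)

```text
time_s: 5.88
ee_pos: [0.4871, -0.0789, 0.0313]
ee_rot: [180.0, 0.0, 16.7]
force: [0.2, -0.8, -0.2]
gripper_width: -0.0001
grasp_force: 0.5
```

Call:
play_rows(
  commands=[
    [0, 0, 0, -0.05, 0, 0, -1],
    [0, 0, 0, -0.05, 0, 0, -1],
    [0, 0, 0, 0, 0, 0, -1],
  ],
)

```text
time_s: 6.13
ee_pos: [0.486, -0.0788, 0.0313]
ee_rot: [180.0, 0.0, 16.7]
force: [1.3, -0.2, -0.5]
gripper_width: -0.0003
grasp_force: 0.6
```

Call:
play_rows(
  commands=[
    [0, 0, 0, -0.05, 0, 0, -1],
    [0, 0, 0, -0.05, 0, 0, -1],
    [0, 0, 0, 0, 0, 0, -1],
  ],
)

```text
time_s: 6.38
ee_pos: [0.485, -0.0787, 0.0313]
ee_rot: [-180.0, 0.0, 16.7]
force: [0.4, -0.2, -0.2]
gripper_width: -0.0001
grasp_force: 0.5
```

Call:
play_rows(
  commands=[
    [0, 0, 0, -0.05, 0, 0, -1],
    [0, 0, 0, -0.05, 0, 0, -1],
    [0, 0, 0, 0, 0, 0, -1],
  ],
)

```text
time_s: 6.63
ee_pos: [0.484, -0.0787, 0.0313]
ee_rot: [-180.0, 0.0, 16.7]
force: [1.2, -0.3, 0.7]
gripper_width: -0.0001
grasp_force: 0.5
```

Call:
play_rows(
  commands=[
    [0, 0, 0, -0.05, 0, 0, -1],
    [0, 0, 0, -0.05, 0, 0, -1],
    [0, 0, 0, 0, 0, 0, -1],
  ],
)

```text
time_s: 6.88
ee_pos: [0.4832, -0.0788, 0.0313]
ee_rot: [180.0, -0.0, 16.7]
force: [1.9, -0.4, -0.0]
gripper_width: -0.0001
grasp_force: 0.6
```

Call:
play_rows(
  commands=[
    [0, 0, 0, -0.05, 0, 0, -1],
    [0, 0, 0, -0.05, 0, 0, -1],
    [0, 0, 0, 0, 0, 0, -1],
  ],
)

```text
time_s: 7.13
ee_pos: [0.4829, -0.0788, 0.0315]
ee_rot: [180.0, -0.1, 16.7]
force: [3.8, -0.9, 0.1]
gripper_width: -0.0
grasp_force: 1.6
```

```bash
python3 - <<'E'
from h import *
grab('scene');t=grab('scene');cv2.imwrite('pics/p2.png',cv2.resize(t['pixels'][150:320,150:380,::-1],None,fx=3.4,fy=3.4,interpolation=cv2.INTER_CUBIC))
E
```

```text
(no output)
```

View pics/p2.png

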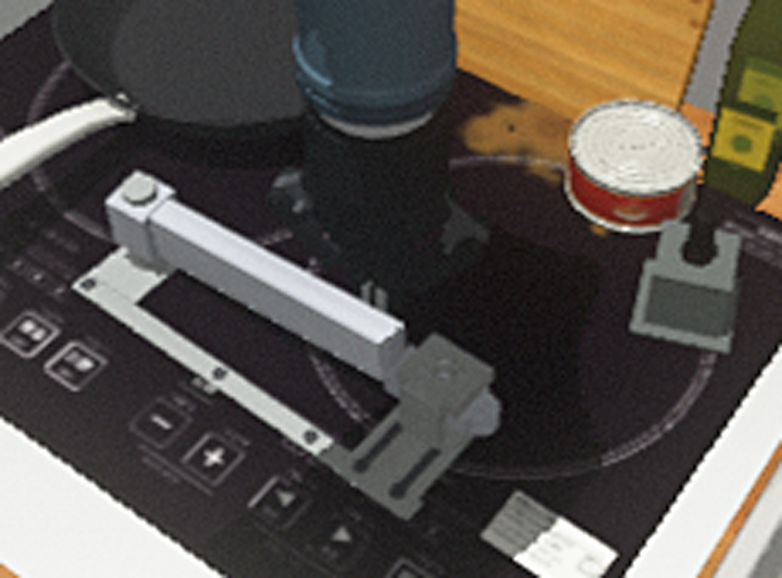

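The tongue is in the keeper and sticks out at (485,415). The position is stalling and the force rising, so the stop is reached. One more gentle press to confirm.

Call:
play_rows(
  commands=[
    [0, 0, 0, -0.08, 0, 0, -1],
    [0, 0, 0, -0.08, 0, 0, -1],
    [0, 0, 0, 0, 0, 0, -1],
  ],
)

```text
time_s: 7.48
ee_pos: [0.4826, -0.0788, 0.0317]
ee_rot: [179.9, -0.2, 16.7]
force: [7.2, -1.2, -4.0]
gripper_width: 0.0001
grasp_force: 3.3
```

The stop is felt: 7 N with no further travel. I back off, lift, and go to the pin while turning the wrist and opening.

Call:
play_rows(
  commands=[
    [0, 0, 0, 1, 0, 0, -1],
    [0, 0, 0, 2.5, 0, 0, -1],
    [0, 0, 0, 0.5, 0, 4, -1],
    [0, 0, 0, 0, 0, 4, -1],
    [0, 0, 0, 0, 0, 4, -1],
  ],
)

```text
time_s: 7.9
ee_pos: [0.5191, -0.078, 0.1513]
ee_rot: [-179.8, 0.3, 16.8]
force: [0.3, 0.1, 0.2]
gripper_width: 0.0003
grasp_force: 0.0
```

Call:
play_rows(
  commands=[
    [0, 0, 0.116, 0.9, -1.22, 0.2, 1],
    [0, 0, 0.116, 0.9, -1.22, 0, 1],
    [0, 0, 0.116, 0.9, -1.22, 0, 1],
    [0, 0, 0.116, 0.9, -1.22, 0, 1],
    [0, 0, 0.116, 0.9, -1.22, 0, 1],
  ],
)

```text
time_s: 8.32
ee_pos: [0.5648, -0.1399, 0.1528]
ee_rot: [-179.8, 0.1, 50.3]
force: [0.1, -0.4, 0.3]
gripper_width: 0.0605
grasp_force: 0.0
```

Call:
play_rows(
  commands=[
    [0, 0, 0.116, 0.9, -1.22, 0, 1],
    [0, 0, 0.116, 0.9, -1.22, 0, 1],
    [0, 0, 0.116, 0.9, -1.22, 0, 1],
    [0, 0, 0.116, 0.9, -1.22, 0, 1],
    [0, 0, 0.116, 0.9, -1.22, 0, 1],
  ],
)

```text
time_s: 8.73
ee_pos: [0.6098, -0.2009, 0.1525]
ee_rot: [-179.8, -0.0, 83.5]
force: [-0.5, 0.3, -0.1]
gripper_width: 0.0854
grasp_force: 0.0
```

Call:
play_rows(
  commands=[
    [0, 0, 0.116, 0.9, -1.22, 0, 1],
    [0, 0, 0, 0, 0, 0, 1],
    [0, 0, 0, 0, 0, 0, 1],
  ],
)

```text
time_s: 8.98
ee_pos: [0.6186, -0.2129, 0.1523]
ee_rot: [-179.8, -0.1, 89.6]
force: [0.4, 0.9, 0.0]
gripper_width: 0.0853
grasp_force: 0.0
```

Call:
play_rows(
  commands=[
    [0, 0, 0, 0.1, 0, -4, 1],
    [0, 0, 0, 0, 0, -3.5, 1],
    [0, 0, 0, 0, 0, -1.5, 1],
    [0, 0, 0, 0, 0, -0.4, 1],
    [0, 0, 0, 0, 0, 0, 1],
  ],
)

```text
time_s: 9.4
ee_pos: [0.6197, -0.2118, 0.0587]
ee_rot: [-179.9, -0.1, 89.8]
force: [0.4, 0.3, 1.7]
gripper_width: 0.0855
grasp_force: 0.0
```

Call:
play_rows(
  commands=[
    [0, 0, 0, 0, 0, 0, 0],
    [0, 0, 0, 0, 0, 0, -0.2],
    [0, 0, 0, 0, 0, 0, -0.35],
    [0, 0, 0, 0, 0, 0, -0.5],
    [0, 0, 0, 0, 0, 0, -0.5],
  ],
  force=25,
)

```text
time_s: 9.82
ee_pos: [0.621, -0.2132, 0.0602]
ee_rot: [179.9, 0.0, 89.8]
force: [0.2, 0.1, -0.3]
gripper_width: 0.0255
grasp_force: 0.0
```

Call:
play_rows(
  commands=[
    [0, 0, 0, 0, 0, 0, -0.6],
    [0, 0, 0, 0, 0, 0, -0.65],
    [0, 0, 0, 0, 0, 0, -0.7],
    [0, 0, 0, 0, 0, 0, -1],
    [0, 0, 0, 0, 0, 0, -1],
  ],
)

```text
time_s: 10.23
ee_pos: [0.6202, -0.213, 0.0594]
ee_rot: [-179.9, 0.0, 89.8]
force: [-3.9, -1.0, 5.2]
gripper_width: 0.0138
grasp_force: 24.6
```

Call:
play_rows(
  commands=[
    [0, 0, 0, 0, 0, 0, -1],
    [0, 0, 0, 0, 0, 0.5, -1],
    [0, 0, 0, 0, 0, 1, -1],
    [0, 0, 0, 0, 0, 1.5, -1],
    [0, 0, 0, 0, 0, 2, -1],
  ],
  force=50,
)

```text
time_s: 10.65
ee_pos: [0.6202, -0.2126, 0.1098]
ee_rot: [-179.9, -0.0, 89.9]
force: [-0.5, -0.9, -0.3]
gripper_width: 0.0134
grasp_force: 48.8
```

Call:
play_rows(
  commands=[
    [0, 0, 0, 0, 0, 2, -1],
    [0, 0, 0, 0, 0, 2, -1],
    [0, 0, 0, 0, 0, 0, -1],
    [0, 0, 0, 0, 0, 0, -1],
  ],
)

```text
time_s: 10.98
ee_pos: [0.622, -0.2131, 0.1517]
ee_rot: [179.8, 0.1, 89.8]
force: [0.2, -0.6, -0.7]
gripper_width: 0.0134
grasp_force: 48.8
```

```bash
python3 - <<'E'
from h import *
st=readout.read_state();print(st['ee_pos'],st['force'],st['gripper_width'])
t=grab('top');s=grab('scene')
a=cv2.resize(s['pixels'][150:320,250:380,::-1],None,fx=3.4,fy=3.4,interpolation=cv2.INTER_CUBIC)
b=cv2.resize(t['pixels'][150:278,280:360,::-1],None,fx=4.2,fy=4.5,interpolation=cv2.INTER_CUBIC)
cv2.imwrite('pics/g.png',np.hstack([a[:576],b[:576]]));print(a.shape,b.shape)
E
```

```text
[ 0.6220111  -0.21307204  0.15171606] [ 0.23642111 -0.59929935 -0.66060892] 0.013398442380592056
(578, 442, 3) (576, 336, 3)
```

View pics/g.png

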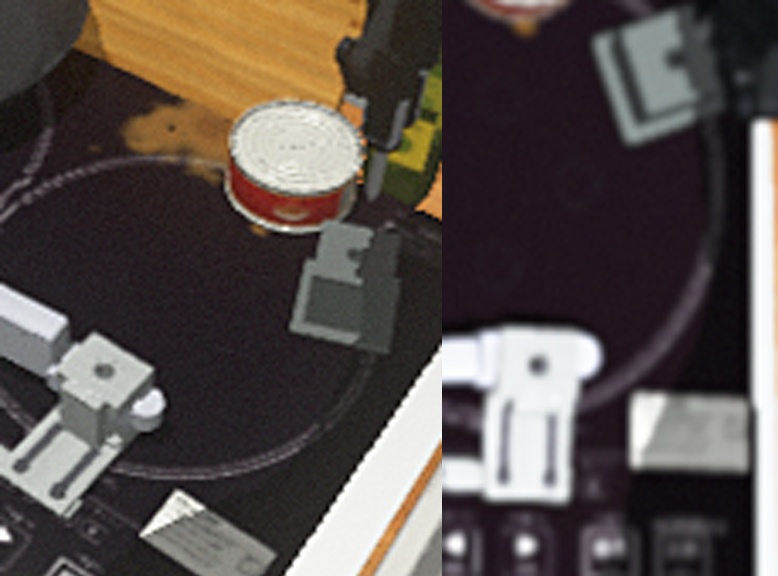

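The pin is held upright (shank tip at (377,195) on the left) and the bar is home in the keeper. I carry the pin to above the hole.

Call:
play_rows(
  commands=[
    [0, 0, 0, -2, 1, 0, -1],
    [0, 0, 0, -3, 1.4, 0, -1],
    [0, 0, 0, -3, 1.4, 0, -1],
    [0, 0, 0, -3, 1.4, 0, -1],
    [0, 0, 0, -2.5, 1.2, 0, -1],
  ],
)

```text
time_s: 11.5
ee_pos: [0.4825, -0.1478, 0.1481]
ee_rot: [-179.8, -0.0, 89.8]
force: [-0.2, 1.0, -0.4]
gripper_width: 0.0127
grasp_force: 48.9
```

Call:
play_rows(
  commands=[
    [0, 0, 0, -1.5, 0.7, 0, -1],
    [0, 0, 0, -0.7, 0.4, -1, -1],
    [0, 0, 0, 0, 0, -1.5, -1],
    [0, 0, 0, 0, 0, -1, -1],
    [0, 0, 0, 0, 0, 0, -1],
  ],
)

```text
time_s: 11.92
ee_pos: [0.4618, -0.1376, 0.1121]
ee_rot: [-179.8, -0.1, 89.8]
force: [-1.3, -0.0, -0.5]
gripper_width: 0.0129
grasp_force: 48.9
```

Call:
play_rows(
  commands=[
    [0, 0, 0, 0, 0, 0, -1],
    [0, 0, 0, 0, 0, 0, -1],
    [0, 0, 0, 0, 0, 0, -1],
  ],
)

```text
time_s: 12.17
ee_pos: [0.4642, -0.138, 0.1147]
ee_rot: [179.9, 0.0, 89.8]
force: [-0.1, -0.2, -1.5]
gripper_width: 0.013
grasp_force: 48.9
```

```bash
python3 - <<'E'
from h import *
st=readout.read_state();p=st['ee_pos'];print(p,st['ee_rot'],st['force'])
s=grab('scene');print('hole px',proj(s,[.463,-.1385,.048]))
o=proj(s,[.463,-.1385,.06]);print('tip expected',o)
u,v=int(o[0])-25,int(o[1])-32;print(u,v)
cv2.imwrite('pics/t.png',cv2.resize(s['pixels'][v:v+50,u:u+50,::-1],(600,600),interpolation=cv2.INTER_CUBIC))
E
```

```text
[ 0.46422387 -0.13799725  0.11470554] [1.79949811e+02 3.44515935e-03 8.98216241e+01] [-0.13903366 -0.16266236 -1.5046959 ]
hole px [280.41933511 258.5379417 ]
tip expected [280.58688502 254.58907734]
255 222
```

View pics/t.png

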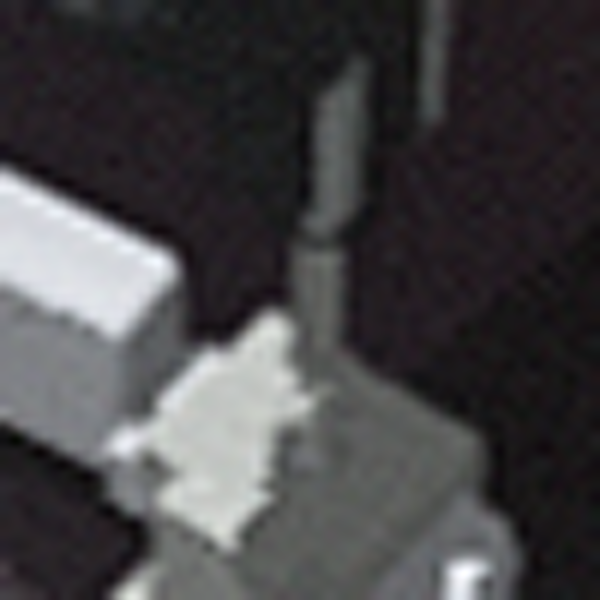

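The shank (centre x≈321, y 250–340) stands about 6 crop px to the right of where it should be for the hole at (306,450), which is about 1 mm. I shift by that and lower gently.

Call:
play_rows(
  commands=[
    [0, 0, 0, -0.06, 0.07, 0, -1],
    [0, 0, 0, 0, 0, -0.4, -1],
    [0, 0, 0, 0, 0, -0.3, -1],
    [0, 0, 0, 0, 0, -0.3, -1],
    [0, 0, 0, 0, 0, 0, -1],
  ],
)

```text
time_s: 12.63
ee_pos: [0.4625, -0.1371, 0.1036]
ee_rot: [-179.9, -0.0, 89.8]
force: [-0.5, -0.1, -1.0]
gripper_width: 0.0133
grasp_force: 48.9
```

Call:
play_rows(
  commands=[
    [0, 0, 0, 0, 0, -0.15, -1],
    [0, 0, 0, 0, 0, -0.15, -1],
    [0, 0, 0, 0, 0, -0.15, -1],
    [0, 0, 0, 0, 0, 0, -1],
  ],
)

```text
time_s: 12.97
ee_pos: [0.4629, -0.1372, 0.0995]
ee_rot: [-180.0, -0.0, 89.8]
force: [0.3, 0.8, -1.1]
gripper_width: 0.013
grasp_force: 48.9
```

Call:
play_rows(
  commands=[
    [0, 0, 0, 0, 0, -0.15, -1],
    [0, 0, 0, 0, 0, -0.15, -1],
    [0, 0, 0, 0, 0, -0.15, -1],
    [0, 0, 0, 0, 0, 0, -1],
  ],
)

```text
time_s: 13.3
ee_pos: [0.4628, -0.1373, 0.095]
ee_rot: [-180.0, 0.0, 89.8]
force: [0.4, -0.2, -0.6]
gripper_width: 0.0128
grasp_force: 48.9
```

Call:
play_rows(
  commands=[
    [0, 0, 0, 0, 0, -0.2, -1],
    [0, 0, 0, 0, 0, -0.2, -1],
    [0, 0, 0, 0, 0, -0.2, -1],
    [0, 0, 0, 0, 0, 0, -1],
  ],
)

```text
time_s: 13.63
ee_pos: [0.4628, -0.1373, 0.0889]
ee_rot: [-180.0, -0.0, 89.8]
force: [-0.9, -0.2, -0.9]
gripper_width: 0.0134
grasp_force: 48.9
```

Call:
play_rows(
  commands=[
    [0, 0, 0, 0, 0, -0.2, -1],
    [0, 0, 0, 0, 0, -0.2, -1],
    [0, 0, 0, 0, 0, 0, -1],
  ],
)

```text
time_s: 13.88
ee_pos: [0.4629, -0.1373, 0.085]
ee_rot: [-180.0, 0.0, 89.8]
force: [-0.1, -1.0, -1.3]
gripper_width: 0.0134
grasp_force: 48.8
```

Call:
play_rows(
  commands=[
    [0, 0, 0, 0, 0, -0.25, -1],
    [0, 0, 0, 0, 0, -0.25, -1],
    [0, 0, 0, 0, 0, -0.25, -1],
    [0, 0, 0, 0, 0, -0.25, -1],
    [0, 0, 0, 0, 0, 0, -1],
  ],
)

```text
time_s: 14.3
ee_pos: [0.4629, -0.1372, 0.0748]
ee_rot: [-180.0, -0.0, 89.8]
force: [0.4, -1.0, -2.0]
gripper_width: 0.0129
grasp_force: 48.8
```

Call:
play_rows(
  commands=[
    [0, 0, 0, 0, 0, -0.2, -1],
    [0, 0, 0, 0, 0, -0.2, -1],
    [0, 0, 0, 0, 0, -0.2, -1],
    [0, 0, 0, 0, 0, 0, -1],
  ],
)

```text
time_s: 14.63
ee_pos: [0.463, -0.1373, 0.069]
ee_rot: [180.0, 0.0, 89.8]
force: [0.3, -2.2, -2.2]
gripper_width: 0.0133
grasp_force: 48.8
```

Call:
play_rows(
  commands=[
    [0, 0, 0, 0, 0, -0.15, -1],
    [0, 0, 0, 0, 0, -0.15, -1],
    [0, 0, 0, 0, 0, -0.15, -1],
    [0, 0, 0, 0, 0, 0, -1],
  ],
)

```text
time_s: 14.97
ee_pos: [0.463, -0.1373, 0.0646]
ee_rot: [180.0, 0.0, 89.8]
force: [1.8, -1.2, -2.0]
gripper_width: 0.0136
grasp_force: 48.8
```

Call:
play_rows(
  commands=[
    [0, 0, 0, 0, 0, -0.15, -1],
    [0, 0, 0, 0, 0, -0.15, -1],
    [0, 0, 0, 0, 0, -0.15, -1],
    [0, 0, 0, 0, 0, 0, -1],
  ],
)

```text
time_s: 15.3
ee_pos: [0.463, -0.1373, 0.06]
ee_rot: [-180.0, 0.0, 89.8]
force: [0.9, -2.5, -1.4]
gripper_width: 0.0129
grasp_force: 48.8
```

Call:
play_rows(
  commands=[
    [0, 0, 0, 0, 0, -0.1, -1],
    [0, 0, 0, 0, 0, -0.1, -1],
    [0, 0, 0, 0, 0, -0.05, -1],
    [0, 0, 0, 0, 0, 0, -1],
  ],
)

```text
time_s: 15.63
ee_pos: [0.463, -0.1373, 0.0577]
ee_rot: [-180.0, 0.0, 89.8]
force: [0.8, -2.6, 0.2]
gripper_width: 0.0136
grasp_force: 49.0
```

Call:
play_rows(
  commands=[
    [0, 0, 0, 0, 0, -0.07, -1],
    [0, 0, 0, 0, 0, -0.07, -1],
    [0, 0, 0, 0, 0, 0, -1],
  ],
)

```text
time_s: 15.88
ee_pos: [0.4631, -0.1374, 0.0574]
ee_rot: [-180.0, 0.1, 89.8]
force: [-3.7, -2.4, 15.8]
gripper_width: 0.0133
grasp_force: 50.7
```

The collar is seated (16 N at the expected height). I release and withdraw.

Call:
play_rows(
  commands=[
    [0, 0, 0, 0, 0, 0.05, -1],
    [0, 0, 0, 0, 0, 0, -0.5],
    [0, 0, 0, 0, 0, 0, -0.2],
    [0, 0, 0, 0, 0, 0, 0.2],
    [0, 0, 0, 0, 0, 0, 0.6],
  ],
)

```text
time_s: 16.3
ee_pos: [0.4627, -0.1367, 0.0566]
ee_rot: [-180.0, -0.0, 89.9]
force: [-0.0, -0.1, -0.4]
gripper_width: 0.057
grasp_force: 0.0
```

Call:
play_rows(
  commands=[
    [0, 0, 0, 0, 0, 0, 0.6],
    [0, 0, 0, 0, 0, 1, 0.6],
    [0, 0, 0, 0, 0, 2, 0.6],
    [0, 0, 0, 0, 0, 4, 0.6],
    [0, 0, 0, 0, 0, 4, 0.6],
  ],
)

```text
time_s: 16.72
ee_pos: [0.4618, -0.1365, 0.1679]
ee_rot: [-179.8, -0.1, 89.9]
force: [1.2, -0.3, 0.2]
gripper_width: 0.0681
grasp_force: 0.0
```

Call:
play_rows(
  commands=[
    [0, 0, 0, 1, -3, 2, 0.6],
    [0, 0, 0, 1, -4, 0, 0.6],
    [0, 0, 0, 1, -4, 0, 0.6],
    [0, 0, 0, 1, -4, 0, 0.6],
    [0, 0, 0, 0, 0, 0, 0.6],
  ],
)

```text
time_s: 17.13
ee_pos: [0.5028, -0.2971, 0.1875]
ee_rot: [179.9, 0.3, 89.2]
force: [-1.6, -0.3, -0.5]
gripper_width: 0.0681
grasp_force: 0.0
```

```bash
python3 - <<'E'
from h import *
s=grab('scene');t=grab('top')
a=cv2.resize(s['pixels'][185:325,165:345,::-1],(560,436),interpolation=cv2.INTER_CUBIC)
b=cv2.resize(t['pixels'][195:275,270:320,::-1],(240,436),interpolation=cv2.INTER_CUBIC)
cv2.imwrite('pics/f.png',np.hstack([a,b]))
p=np.array([.4628,-.1378]);print([proj(s,[*p,z]).round(1) for z in(.048,.085)])
E
```

```text
[array([280.1, 258.4]), array([280.6, 246. ])]
```

View pics/f.png

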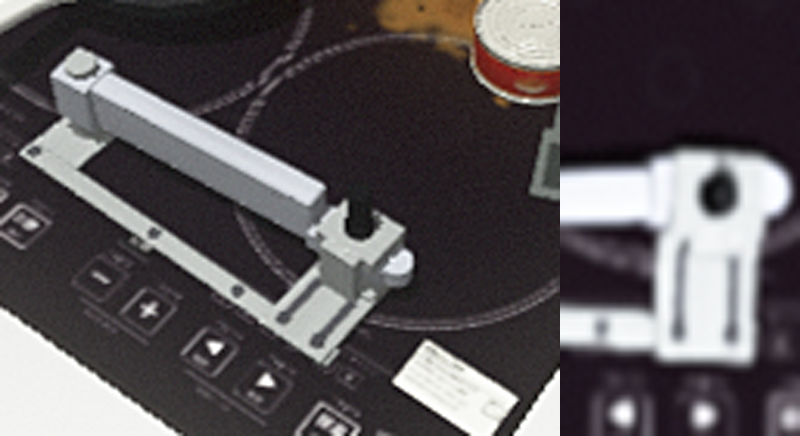

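The collar sits flat on the top lug at (358,225) and the bar is shut. The arm is clear and the tin has not moved.

```bash
python3 -c "
from workcell import arm;print(arm.finish_job())"
```

```text
the job is handed in; nothing more can be done
None
```

The job is done and handed in: the bar rests against its stop (about 7 N at the last press), the pin is down with its collar on the top lug, and the arm never touched the pan or the tin.

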